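# Fetch the check weight from behind the sample containers

## Task

The steel check weight stands at the back of the wooden board, hemmed in by the grain jar, the square canister and the bottle: first move all three containers onto the steel tray and stand them there upright, then set the weight down gently in the middle of the balance's pan, and only after that put each container back upright on the very spot on the board where it stood at the start. Never tip a container over, and leave the dish, the beaker and the scoop where they are.

Things in the scene. Friction and masses are not known exactly. Their poses are not given: they have to be found in the camera images.
- jar: Round jar full of grain, closed and rigid: straight sides 56 mm in diameter from the foot to 106 mm up (the top 16 mm of that is the green glass lid), then a ball knob 22 mm wide reaching 122 mm. About 0.25 kg. Origin: centre of its underside, z up. It stands on one of the three outer pads of the board.
- canister: Square metal canister, 50 x 50 mm and 115 mm tall, straight sides parallel to its x and y axes, steel lid flush with the sides. About 0.28 kg. Origin: centre of its underside, z up. It stands on one of the three outer pads of the board, its sides turned up to 0.15 rad from the board's.
- bottle: Brown bottle: body 50 mm in diameter up to 82 mm, a shoulder narrowing to a neck 26 mm wide at 97 mm, and a black cap 32 mm in diameter from 104 to 130 mm; it can be carried by the cap. About 0.25 kg. Origin: centre of its underside, z up. It stands on one of the three outer pads of the board.
- weight: Steel check weight: cylinder 38 mm in diameter and 42 mm tall, with a neck and a knob 26 mm wide on top (48 to 58 mm up). About 0.5 kg. Origin: centre of its underside, z up. It stands on the board's rear middle pad, with a container close on its left, right and front.
- board: Fixed wooden board, top 10 mm above the table, x -103 to 62 mm, y -98 to 98 mm, with a rail 30 mm tall along the back (x 52 to 62 mm). Origin at table height under the weight's place, z up, x away from the robot (turned up to 0.3 rad). Four black flat pads 66 mm wide at x,y = 0,0 (weight); 0,64; 0,-64; -64,0 mm (containers in any order, within 3 mm of the pad centres).
- tray: Fixed empty steel tray, the side area: 245 mm along its x by 130 mm along its y outside, walls 4 mm thick and 14 mm tall, inner floor 4 mm above the table. Origin: centre of its underside, z up. It lies to one side of the board, on the left or the right.
- balance: Fixed bench balance on the other side of the board: dark grey housing 50 mm tall (x -115 to 75 mm, y -85 to 85 mm), display towards the robot, and a round steel pan 116 mm in diameter whose top is 65 mm above the table and does not move. Origin: at table height straight under the centre of the pan, z up.
- dish: Flat clear dish with a little grain sealed in, 60 mm across and 14 mm tall, a bystander nearest the robot. Origin: centre of its underside.
- beaker: Glass beaker 60 mm across and 75 mm tall, a bystander beyond the board. Origin: centre of its underside.
- scoop: Steel spoon-shaped scoop 170 mm long lying on the table beyond the tray or balance, a bystander. Origin: under the middle of its length, x along it.
There are look-alikes about, which are no part of the job. What is shaped like the jar but orange or pink is not meant.

How it is judged:
By the outcome, as a careful person would: the job done as asked, in the order asked, and still so for the second after the job is handed in, with the robot touching nothing.
It also fails if it takes over 144 s, if anything falls off the work surface, if the arm or the gripper's body presses on something with over 40 N, if the wrist force passes 120 N, or if a joint passes its speed limit or range.

## Robot

A 6-joint arm with a two-finger parallel gripper is mounted at the origin on the work surface. World frame = base frame: x ahead of the robot, y to its left, z up, the work surface at z = 0. Lengths are in mm, angles in rad, forces in N, time in s.
With the tool pointing down it reaches from about 350 to 975 mm from the base axis. Payload 7.1 kg.
Tool frame: the origin (TCP) lies on the centre line of the jaws, within the pads' length; the fingertips stand 17 mm ahead of it and the grasp point (between the pads) lies 2 mm behind it (tip_extent is the distance from the TCP to the fingertips, in mm); z points along the fingers, y is the line along which they close (so a half turn about z gives the same grasp; the last joint's range is limited). The gripper opens to 88 mm and grips with 3 to 60 N. Pads are 20 mm wide; open, the fingers measure 115 mm over their backs; the gripper's body (75 mm by 178 mm) begins 61 mm behind the grasp point.
Start: joints at [-1.156, 0.423, 1.63, -0, 1.089, -0.019], TCP at [262.716, -567.085, 239.675] pointing down, gripper open.
Joint ranges: [-3, 3], [-0.9, 2.11], [0.09, 2.58], [-1.31, 4.45], [0.11, 2.69], [-2.54, 2.54]. Speed limits (rad/s): [2.39, 2.39, 3.01, 3.14, 3.14, 3.14].

## Interface

Orientations are given as a rotation vector (axis times angle).
In Python, from workcell import get_obs, get_image, camera_model, close_job, look_for, outline_of, pinpoint, tip_extent gives the robot as it stands.
- The arm moves only by the shell command python3 -m jog 'ROWS'. ROWS is text: rows parted by semicolons, each of 7 numbers parted by spaces: the shift along the tool's x, y, z as a fraction of full scale, then the turn, a rotation vector about the tool's x, y, z as a fraction of full scale, then the closure, from -1 (fully open) to 1 (shut). A call has 1 to 8 rows; each row is the pose to reach, as a shift and turn from the pose commanded when the call began, along the tool's axes at that moment; what a row does not reach only later rows make up. Full scale, the value 1, is 0.2 m for a shift and 30 degrees for a turn. A row lasts 1/10 s, in which the tool goes at most 50 mm and 8.59 degrees, less where a joint would pass 70% of its speed; a pose out of reach is approached as far as the arm can. A call with a number of a shift or a turn outside -1 to 1 is refused whole. A call with a gripper value outside its range is refused whole. The fingers move at their own pace and stop on an object; the grip force is fixed at half the most. Time passes only in rows, so rows that repeat a pose let the fingers close. It gives the time, the measured TCP pose, the force, the opening and the grip force at its end, in the units of the state.
- get_obs(): the state, without advancing time (a new reading comes with each control period).
- get_image(name): name is "scene" or "top"; returns the picture (384x512x3 uint8, red, green, blue); there is no depth.
- camera_model(name): a dict with "fx", "fy", "cx", "cy" (pixels), "origin" and "orientation" of the camera in the world. Camera axes: x right, y down, z forward; pixel columns grow to the right and rows downward; lengths in mm; the calibration is good to about 2 mm. A picture is of the moment at which its call begins. camera_model takes no time and is no camera call.
- close_job(): hands the job in; it is judged then, once.
Trained networks look in the newest picture that a camera, given by its name, has taken for a name from the list of things; names that differ only in an ending like _2 or _b are one class to them, and where a whole thing is asked for, a point or a joint stands for the part that bears it (a point fixed in the world has none). Each returns a list of dicts, best first, with "confidence" (0 to 1); they miss things now and then, are a little off and sometimes report something else, mostly with a low value. They report only what shows in the picture. A call takes as long as a camera call. They do not tell look-alikes from the thing itself.
- look_for(target, camera): "xyz" ([x, y, z] in mm, in the coordinates of the camera as it stood for that picture, good to about 4 mm: the middle of the surface that is visible of it).
- outline_of(target, camera): "mask" (384x512 bool, what is visible of it).
- pinpoint(target, camera): "xyz" ([x, y, z] in mm, in the coordinates of the camera as it stood for that picture, good to about 4 mm: a listed point, or the origin of a listed thing).
The state is a dict: "t": time; "qpos": joint angles; "qvel": joint speeds; "joint_torque": joint torques, N m; "ee_pos": TCP position; "orientation": TCP orientation; "ft_force": force on the tool from outside, world axes, zero at the start; "moment": the same for the moment, N m; "width": finger opening in mm; "grasp_force": force on a finger pad.
Only numpy, scipy, OpenCV 4.12 (cv2) and the standard library are available. Lean on these libraries where they do the work, as an engineer would, in place of code of your own. Each camera call takes 0.05 s, during which the arm holds its last target. There are 200 camera calls.

## Working session

There is one attempt and no reset: what is moved stays moved. The work goes in short steps, Python scripts to look and compute and a shell command to move; the robot and the scene stay as the last step left them, time stands still between calls to the robot, and variables do not carry over. Pictures are saved under pics/ and viewed, at most 14 in all, crops included, and the job is handed in when it is done.

```bash
mkdir -p pics; ls; python3 - <<'E'
from workcell import *
import cv2,numpy as np
for n in("scene","top"):
    im=get_image(n); cv2.imwrite(f"pics/{n}0.png",cv2.cvtColor(im,cv2.COLOR_RGB2BGR))
    print(n,camera_model(n))
    for t in("jar","canister","bottle","weight","board","tray","balance","dish","beaker","scoop"):
        cm=camera_model(n);o=np.array(cm["origin"])
        R=np.array(cm["orientation"]);R=cv2.Rodrigues(R)[0] if R.size==3 else R.reshape(3,3)
        try: print(t,[(np.round(R@np.array(d["xyz"])+o).tolist(),round(d["confidence"],2)) for d in pinpoint(t,n)[:3]])
        except Exception as e: print(t,e)
print(get_obs())
E
```

```text
pics
scene {'fx': 354.48236342009835, 'fy': 354.48236342009835, 'cx': 251.10005264291232, 'cy': 196.64200996949373, 'origin': array([953.43953003, 473.98218053, 611.72621711]), 'orientation': array([-0.85569322, -2.53353427,  1.10791143])}
jar [([450.0, 30.0, 3.0], 0.86), ([730.0, -144.0, 1.0], 0.72), ([810.0, 81.0, 1.0], 0.65)]
canister [([574.0, 18.0, 14.0], 0.68)]
bottle [([626.0, 90.0, 10.0], 0.77)]
weight [([641.0, 28.0, 13.0], 0.74)]
board [([637.0, 36.0, 6.0], 0.59), ([399.0, -74.0, 1.0], 0.23)]
tray [([550.0, -301.0, 2.0], 0.66)]
balance [([521.0, 301.0, 4.0], 0.75)]
dish [([398.0, -71.0, 1.0], 0.52)]
beaker [([755.0, -8.0, -1.0], 0.9)]
scoop [([728.0, 272.0, 3.0], 0.78)]
top {'fx': 448.1950076381585, 'fy': 448.1950076381585, 'cx': 253.15946681482012, 'cy': 197.44699912970268, 'origin': array([ 412.1155765 ,    8.64024999, 1095.30911322]), 'orientation': array([-2.15385006,  2.11143806, -0.16127454])}
jar [([450.0, 37.0, -2.0], 0.97), ([802.0, 79.0, -1.0], 0.8), ([645.0, -32.0, 9.0], 0.67)]
canister [([575.0, 23.0, 8.0], 0.61)]
bottle [([626.0, 88.0, 10.0], 0.62)]
weight [([6
[... 243 characters left out ...]
]
{'t': 1.1, 'qpos': array([-1.15600846e+00,  4.23098920e-01,  1.62991016e+00,  8.61370542e-06,
        1.08859997e+00, -1.89937891e-02]), 'qvel': array([-3.00721413e-04,  2.34016388e-05,  2.80118551e-04,  2.35089368e-04,
        9.24311651e-04, -1.08396002e-03]), 'joint_torque': array([-2.75725761e-04, -5.44591355e+01, -2.74048448e+01,  6.41719555e-02,
        1.69716426e-02, -3.14793567e-05]), 'ee_pos': array([ 262.71081658, -567.08081959,  239.67173792]), 'orientation': array([-3.06797324e+00, -6.76043052e-01, -6.69164489e-06]), 'ft_force': array([0.12686488, 0.56899774, 0.48483851]), 'moment': array([-0.01504889,  0.03160052, -0.00059797]), 'grasp_force': 0.0, 'width': 87.83741245548141}
```

View pics/scene0.png

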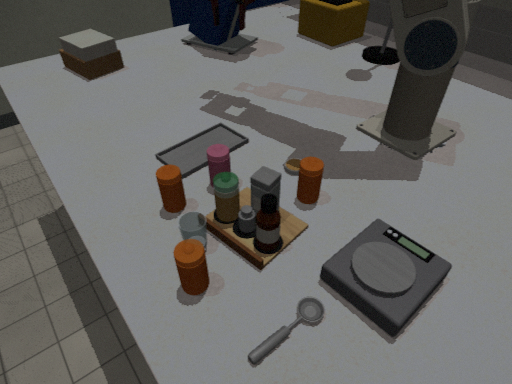

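View pics/top0.png

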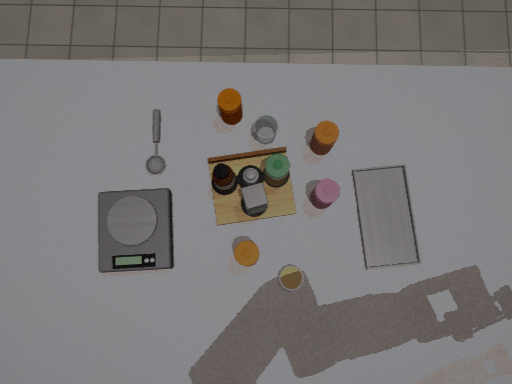

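The real jar is the green-lidded one: scene (227,197), top (277,170). The look-alikes are pink at scene (219,165), top (325,193), and orange at top (323,138), (231,106) and (247,253). The canister is at top (253,195), the bottle at (223,178), the weight at (251,174), the tray at (385,217) and the pan at (132,220). Next I measure precisely with silhouette fits and check the choice in one close crop.

```bash
cat > h.py <<'E'
from workcell import *
import cv2,numpy as np
from scipy.optimize import minimize,least_squares
def cyl(r,z,n=40):
    a=np.linspace(0,2*np.pi,n,False);return np.c_[r*np.cos(a),r*np.sin(a),0*a+z]
def box(x0,x1,y0,y1,z0,z1):
    return np.array([[x,y,z] for z in(z0,z1) for x,y in((x0,y0),(x1,y0),(x1,y1),(x0,y1))],float)
P={"jar":[np.r_[cyl(28,0),cyl(28,106)],np.r_[cyl(7,106),cyl(11,111),cyl(7,122)]],
"canister":[box(-25,25,-25,25,0,115)],
"bottle":[np.r_[cyl(25,0),cyl(25,82)],np.r_[cyl(25,82),cyl(13,97)],np.r_[cyl(13,97),cyl(13,104)],np.r_[cyl(16,104),cyl(16,130)]],
"weight":[np.r_[cyl(19,0),cyl(19,42)],np.r_[cyl(10,42),cyl(13,48),cyl(13,58)]],
"board":[box(-103,62,-98,98,0,10),box(52,62,-98,98,0,30)],
"tray":[box(-122.5,122.5,-65,65,0,14)],
"balance":[box(-115,75,-85,85,0,50),np.r_[cyl(58,60),cyl(58,65)]]}
CM={}
for n in("scene","top"):
    c=camera_model(n);CM[n]=(c,cv2.Rodrigues(np.array(c["orientation"]))[0],np.array(c["origin"]))
def proj(n,p):
    c,R,o=CM[n];q=(p-o)@R
    return np.c_[c["fx"]*q[:,0]/q[:,2]+c["cx"],c["fy"]*q[:,1]/q[:,2]+c["cy"]]
def place(p,x,y,z,w):
    c,s=np.cos(w),np.sin(w);return p@np.array([[c,s,0],[-s,c,0],[0,0,1]])+[x,y,z]
S=4
def sil(n,name,pose):
    m=np.zeros((384*S,512*S),np.uint8)
    for part in P[name]:
        u=proj(n,place(part,*pose));h=cv2.convexHull(((u+.5)*S).astype(np.float32)).round().astype(np.int32)
        cv2.fillConvexPoly(m,h,1)
    return m
def mask(name,n,near):
    c=proj(n,np.array([near]))[0];best=None
    for d in outline_of(name,n):
        ys,xs=np.nonzero(d["mask"])
        if len(xs)and np.hypot(xs.mean()-c[0],ys.mean()-c[1])<40 and(best is None or d["confidence"]>best[0]):best=(d["confidence"],d["mask"])
    return best
E
cat > m.py <<'E'
from h import *
I={"jar":(645,-32,10),"canister":(574,20,10),"bottle":(626,89,10),"weight":(638,28,10),"board":(638,32,0),"tray":(552,-303,0),"balance":(521,301,0)}
import pickle
M={}
for n in("scene","top"):
    get_image(n)
    for k,v in I.items():
        b=mask(k,n,np.array(v)+[0,0,40 if k not in("board","tray") else 0])
        if b: M[n,k]=b[1]
        print(n,k,b and (round(b[0],2),int(b[1].sum())))
pickle.dump(M,open("M.pkl","wb"))
for k,v in I.items():
    def cost(p,ns,free):
        t=0
        pose=(p[0],p[1],p[3] if free else v[2],p[2]/100)
        for n in ns:
            m=cv2.resize(M[n,k].astype(np.uint8),None,fx=S,fy=S,interpolation=0)
            s=sil(n,k,pose)
            occ=np.zeros_like(m)
            for (a,b),mm in M.items():   # pixels owned by others don't count
                if a==n and b!=k and not(k in("jar","canister","bottle","weight") and b=="board"): occ|=cv2.resize(mm.astype(np.uint8),None,fx=S,fy=S,interpolation=0)
            t+=(((m!=s)&(occ==0)).sum())/m.sum()
        return t
    for ns,free in((["top"],0),(["scene"],0),(["top","scene"],1)):
        ns=[n for n in ns if (n,k) in M]
        if not ns: continue
        x0=np.array([v[0],v[1],5,v[2]],float)[:4 if free else 3]
        sim=np.vstack([x0]+[x0+d for d in np.diag([8,8,12,6])[:len(x0),:len(x0)]])
        r=minimize(cost,x0,args=(ns,free),method="Nelder-Mead",options=dict(initial_simplex=sim,maxiter=120,xatol=.1,fatol=1e-4))
        print(k,ns,np.round(r.x,1),round(r.fun,3))
E
time python3 m.py
python3 - <<'E'
import cv2
a=cv2.imread("pics/top0.png")[140:228,195:300];b=cv2.imread("pics/scene0.png")[165:265,195:320]
a=cv2.resize(a,(477,400),interpolation=cv2.INTER_CUBIC);cv2.imwrite("pics/crop1.png",a)
E
```

```text
scene jar (0.66, 1134)
scene canister (0.59, 904)
scene bottle (0.75, 1154)
scene weight (0.69, 400)
scene board (0.68, 2492)
scene tray (0.71, 2093)
scene balance (0.95, 8552)
top jar (0.92, 619)
top canister (0.69, 674)
top bottle (0.62, 495)
top weight (0.52, 218)
top board (0.72, 3413)
top tray (0.77, 5472)
top balance (0.61, 5986)
jar ['top'] [646.3 -30.6  10.3] 0.108
jar ['scene'] [644.7 -33.8  18.6] 0.042
jar ['top', 'scene'] [645.8 -31.5  13.9  11.4] 0.16
canister ['top'] [574.7  18.8  28.1] 0.063
canister ['scene'] [575.3  19.5  45.2] 0.084
canister ['top', 'scene'] [575.   18.5  32.6   8.9] 0.181
bottle ['top'] [627.2  92.   11.4] 0.064
bottle ['scene'] [626.2  91.6  13.1] 0.04
bottle ['top', 'scene'] [627.1  91.9  11.5  10.8] 0.107
weight ['top'] [634.8  28.8   9.4] 0.077
weight ['scene'] [634.4  28.    5.8] 0.044
weight ['top', 'scene'] [634.9  28.6  10.5  11. ] 0.129
board ['top'] [637.1  30.1  16.8] 0.062
board ['scene'] [635.8  28.4  16.7] 0.096
board ['top', 'scene'] [636.6  29.8  16.4   1.8] 0.166
tray ['top'] [ 550.4 -302.2   12.8] 0.024
tray ['scene'] [ 548.3 -306.4   14.2] 0.214
tray ['top', 'scene'] [ 549.9 -302.    13.4    2.5] 0.249
balance ['top'] [521.5 301.9   7.7] 0.041
balance ['scene'] [515.7 302.6   7.9] 0.047
balance ['top', 'scene'] [520.8 302.5   7.9  -0.8] 0.097
real	1m13.218s
user	1m37.685s
sys	0m38.960s
```

View pics/crop1.png

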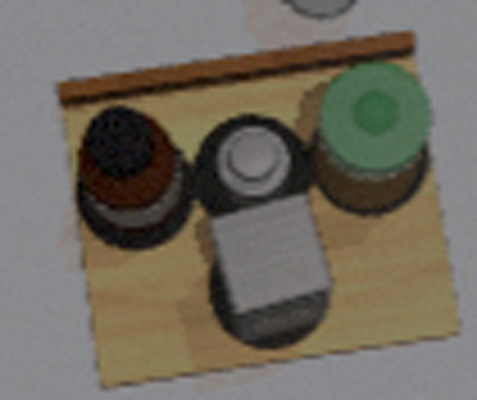

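The crop confirms the layout: green-lidded jar at right (372,110), weight with knob at (253,155), bottle at left (120,140), canister in front (270,250). Estimates in world frame: jar (645.6,-32.5), bottle (627,92), canister (575,18.7) with yaw about 0.29, weight (634.8,28.6), board yaw 0.165. The tray is at (550,-302.5) with yaw 0.13 and the pan at (520,302).

First I turn the tool to the board's yaw.

```bash
cat > plan.py <<'E'
import sys,numpy as np
from workcell import get_obs
from scipy.spatial.transform import Rotation as Ro
# args: x,y,z,yaw targets in turn -> fractions (tool axes) from one to the next
o=get_obs();p=np.array(o["ee_pos"]);R=Ro.from_rotvec(o["orientation"]).as_matrix()
print("at",p.round(1),"yaw",round(np.arctan2(R[1,0],R[0,0]),4),"tilt",np.round(R[:2,2],4),"w",round(o["width"],1),"f",np.round(o["ft_force"],1),"t",o["t"])
for a in sys.argv[1:]:
    t=[float(v) for v in a.split(",")]
    c,s=np.cos(t[3]),np.sin(t[3]);Rt=np.array([[c,s,0],[s,-c,0],[0,0,-1]])
    print(a,"shift",((R.T@(np.array(t[:3])-p))/200).round(3),"turn",(Ro.from_matrix(R.T@Rt).as_rotvec()/np.radians(30)).round(3))
    p,R=np.array(t[:3]),Rt
E
python3 -m jog '0 0 0 0 0 0.51 -1;0 0 0 0 0 0.51 -1;0 0 0 0 0 0.51 -1;0 0 0 0 0 0.51 -1;0 0 0 0 0 0.51 -1'
J=645.6,-32.5; B=627,92; C=575,18.7
python3 plan.py $J,240,.165 $J,90,.165 $J,250,.165 627.3,-292.4,250,.165 627.3,-292.4,86,.165 627.3,-292.4,250,.165 $B,285,.165 $B,125,.165 $B,285,.165 550,-302.5,285,.165 550,-302.5,121,.165
```

```text
t: 2.4
ee_pos: [262.7, -567.1, 239.7]
orientation: [-3.13, -0.265, -0.0]
ft_force: [0.9, 0.3, -0.3]
width: 87.8
grasp_force: 0.0
at [ 262.7 -567.1  239.7] yaw 0.1691 tilt [-0.  0.] w 87.8 f [ 0.9  0.3 -0.3] t 2.4
645.6,-32.5,240,.165 shift [ 2.337e+00 -2.313e+00 -1.000e-03] turn [-0.    -0.     0.008]
645.6,-32.5,90,.165 shift [0.   0.   0.75] turn [0. 0. 0.]
645.6,-32.5,250,.165 shift [ 0.   0.  -0.8] turn [0. 0. 0.]
627.3,-292.4,250,.165 shift [-0.304  1.267  0.   ] turn [0. 0. 0.]
627.3,-292.4,86,.165 shift [0.   0.   0.82] turn [0. 0. 0.]
627.3,-292.4,250,.165 shift [ 0.    0.   -0.82] turn [0. 0. 0.]
627,92,285,.165 shift [ 0.314 -1.896 -0.175] turn [0. 0. 0.]
627,92,125,.165 shift [0.  0.  0.8] turn [0. 0. 0.]
627,92,285,.165 shift [ 0.   0.  -0.8] turn [0. 0. 0.]
550,-302.5,285,.165 shift [-0.704  1.882  0.   ] turn [0. 0. 0.]
550,-302.5,121,.165 shift [0.   0.   0.82] turn [0. 0. 0.]
```

```bash
python3 -m jog '0.78 -0.77 0 0 0 0 -1;0.78 -0.77 0 0 0 0 -1;0.78 -0.77 0 0 0 0 -1;0.78 -0.77 0 0 0 0 -1;0.78 -0.77 0 0 0 0 -1;0.78 -0.77 0 0 0 0 -1;0.78 -0.77 0 0 0 0 -1' >/dev/null
python3 -m jog '0.78 -0.77 0 0 0 0 -1;0.78 -0.77 0 0 0 0 -1;0.78 -0.77 0 0 0 0 -1;0.78 -0.77 0 0 0 0 -1;0.78 -0.77 0 0 0 0 -1;0.78 -0.77 0 0 0 0 -1;0.78 -0.77 0 0 0 0 -1' >/dev/null
python3 -m jog '0.777 -0.773 0 0 0 0 -1;0.777 -0.773 0 0 0 0 -1;0.777 -0.773 0 0 0 0 -1;0.777 -0.773 0 0 0 0 -1;0.777 -0.773 0 0 0 0 -1;0.777 -0.773 0 0 0 0 -1;0.777 -0.773 0 0 0 0 -1;0.777 -0.773 0 0 0 0 -1'
python3 plan.py 645.6,-32.5,90,.165
```

```text
t: 4.6
ee_pos: [645.8, -35.5, 239.5]
orientation: [3.131, 0.258, -0.002]
ft_force: [0.0, 0.2, 0.0]
width: 88.1
grasp_force: 0.0
at [645.8 -35.5 239.5] yaw 0.1646 tilt [-0.001  -0.0004] w 88.1 f [0.  0.2 0. ] t 4.6
645.6,-32.5,90,.165 shift [ 0.002 -0.015  0.748] turn [ 0.     0.002 -0.001]
```

```bash
python3 -m jog '0 0 0.2 0 0 0 -1;0 0 0.4 0 0 0 -1;0 0 0.55 0 0 0 -1;0 0 0.65 0 0 0 -1;0 0 0.7 0 0 0 -1;0 0 0.75 0 0 0 -1;0 0 0.75 0 0 0 -1;0 0 0.75 0 0 0 -1'
python3 plan.py 645.6,-32.5,90,.165
python3 -m jog '0 0 0 0 0 0 0;0 0 0 0 0 0 0;0 0 0 0 0 0 0.2;0 0 0 0 0 0 0.4;0 0 0 0 0 0 1;0 0 0 0 0 0 1;0 0 0 0 0 0 1;0 0 0 0 0 0 1'
python3 -m jog '0 0 0 0 0 0 1;0 0 0 0 0 0 1'
```

```text
t: 5.4
ee_pos: [647.3, -33.7, 90.5]
orientation: [3.131, 0.261, 0.002]
ft_force: [0.6, -0.4, -1.0]
width: 87.8
grasp_force: 0.0
at [647.3 -33.7  90.5] yaw 0.1664 tilt [ 0.0012 -0.0001] w 87.8 f [ 0.6 -0.4 -1. ] t 5.4
645.6,-32.5,90,.165 shift [-0.007 -0.007  0.003] turn [ 0.001 -0.002  0.003]
t: 6.2
ee_pos: [647.0, -33.2, 89.9]
orientation: [-3.131, -0.262, -0.001]
ft_force: [-0.8, 0.8, 3.6]
width: 56.0
grasp_force: 30.0
t: 6.4
ee_pos: [647.0, -33.2, 89.9]
orientation: [-3.131, -0.261, -0.001]
ft_force: [-0.2, 1.7, 4.1]
width: 55.6
grasp_force: 30.0
```

```bash
python3 -m jog '0 0 -0.04 0 0 0 1;0 0 -0.12 0 0 0 1;0 0 -0.25 0 0 0 1;0 0 -0.4 0 0 0 1;0 0 -0.55 0 0 0 1;0 0 -0.7 0 0 0 1;0 0 -0.78 0 0 0 1;0 0 -0.8 0 0 0 1'
python3 -m jog '-0.01 0.04 0 0 0 0 1;-0.03 0.12 0 0 0 0 1;-0.06 0.22 0 0 0 0 1;-0.09 0.33 0 0 0 0 1;-0.11 0.44 0 0 0 0 1;-0.13 0.54 0 0 0 0 1;-0.15 0.61 0 0 0 0 1;-0.155 0.63 0 0 0 0 1' >/dev/null
python3 -m jog '-0.01 0.04 0 0 0 0 1;-0.03 0.12 0 0 0 0 1;-0.06 0.22 0 0 0 0 1;-0.09 0.33 0 0 0 0 1;-0.11 0.44 0 0 0 0 1;-0.13 0.54 0 0 0 0 1;-0.15 0.61 0 0 0 0 1;-0.155 0.63 0 0 0 0 1'
python3 plan.py 627.3,-292.4,85,.165
python3 - <<'E'
from h import *
cv2.imwrite("pics/s1.png",cv2.cvtColor(get_image("scene"),cv2.COLOR_RGB2BGR))
E
```

```text
t: 7.2
ee_pos: [647.8, -33.5, 252.4]
orientation: [3.13, 0.261, 0.006]
ft_force: [0.8, -0.6, -2.2]
width: 55.7
grasp_force: 30.0
t: 8.8
ee_pos: [627.2, -293.8, 249.6]
orientation: [3.131, 0.26, -0.0]
ft_force: [0.3, -0.4, -2.5]
width: 55.9
grasp_force: 30.0
at [ 627.2 -293.8  249.6] yaw 0.1654 tilt [-0.0001 -0.0002] w 55.9 f [ 0.3 -0.4 -2.5] t 8.8
627.3,-292.4,85,.165 shift [ 0.002 -0.007  0.823] turn [0.    0.    0.001]
```

View pics/s1.png

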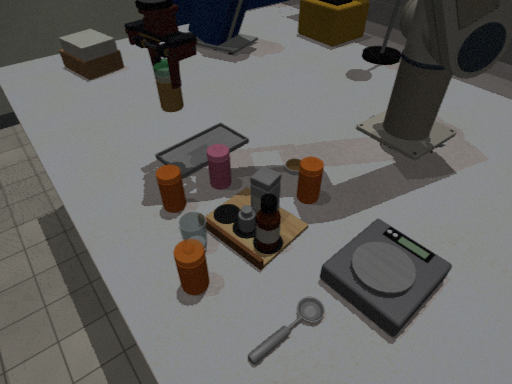

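The picture shows the green-lidded jar held upright over the tray at (170,88), with the weight, bottle and canister still in place. Lowering it now.

```bash
python3 -m jog '0 0 0.06 0 0 0 1;0 0 0.2 0 0 0 1;0 0 0.35 0 0 0 1;0 0 0.5 0 0 0 1;0 0 0.63 0 0 0 1;0 0 0.73 0 0 0 1;0 0 0.78 0 0 0 1;0 0 0.79 0 0 0 1'
python3 -m jog '0 0 0.01 0 0 0 1;0 0 0.02 0 0 0 1;0 0 0.03 0 0 0 1;0 0 0.03 0 0 0 1;0 0 0.03 0 0 0 1'
python3 plan.py 627.3,-292.4,84,.165
```

```text
t: 9.65
ee_pos: [626.8, -290.9, 89.8]
orientation: [-3.129, -0.263, 0.004]
ft_force: [-0.8, 0.8, -0.9]
width: 55.6
grasp_force: 30.0
t: 10.15
ee_pos: [627.7, -292.3, 86.1]
orientation: [3.13, 0.261, 0.001]
ft_force: [-0.4, -0.7, -2.2]
width: 55.7
grasp_force: 30.0
at [ 627.7 -292.3   86.1] yaw 0.1666 tilt [ 0.0006 -0.0003] w 55.7 f [-0.4 -0.7 -2.2] t 10.15
627.3,-292.4,84,.165 shift [-0.002  0.     0.011] turn [ 0.001 -0.001  0.003]
```

Lower the last 2 mm until the force shows contact, then release.

```bash
python3 -m jog '0 0 0.005 0 0 0 1;0 0 0.01 0 0 0 1;0 0 0.01 0 0 0 1;0 0 0.01 0 0 0 1'
python3 -m jog '0 0 0 0 0 0 0.1;0 0 0 0 0 0 0;0 0 0 0 0 0 -0.3;0 0 0 0 0 0 -1;0 0 0 0 0 0 -1;0 0 0 0 0 0 -1;0 0 0 0 0 0 -1'
python3 -m jog '0 0 -0.1 0 0 0 -1;0 0 -0.25 0 0 0 -1;0 0 -0.45 0 0 0 -1;0 0 -0.65 0 0 0 -1;0 0 -0.85 0 0 0 -1;0 0 -1 0 0 0 -1;0 0 -1 0 0 0 -1'
python3 plan.py 627,92,285,.165 627,92,125,.165
```

```text
t: 10.55
ee_pos: [627.7, -292.2, 83.9]
orientation: [3.13, 0.262, 0.0]
ft_force: [0.5, 0.4, -0.5]
width: 55.7
grasp_force: 30.0
t: 11.25
ee_pos: [627.5, -292.1, 83.6]
orientation: [3.131, 0.262, 0.0]
ft_force: [-0.7, 0.3, 0.6]
width: 85.6
grasp_force: 0.0
t: 11.95
ee_pos: [629.8, -293.2, 289.5]
orientation: [3.126, 0.261, 0.013]
ft_force: [-0.1, -0.2, 0.4]
width: 87.7
grasp_force: 0.0
at [ 629.8 -293.2  289.5] yaw 0.1668 tilt [ 0.0084 -0.0041] w 87.7 f [-0.1 -0.2  0.4] t 11.95
627,92,285,.165 shift [ 0.306 -1.902  0.015] turn [ 0.01  -0.014  0.003]
627,92,125,.165 shift [0.  0.  0.8] turn [0. 0. 0.]
```

```bash
python3 -m jog '0.16 -0.95 0 0 0 0 -1;0.16 -0.95 0 0 0 0 -1;0.16 -0.95 0 0 0 0 -1;0.16 -0.95 0 0 0 0 -1;0.16 -0.95 0 0 0 0 -1;0.16 -0.95 0 0 0 0 -1' >/dev/null
python3 -m jog '0.16 -0.95 0 0 0 0 -1;0.16 -0.95 0 0 0 0 -1;0.16 -0.95 0 0 0 0 -1;0.16 -0.95 0 0 0 0 -1;0.16 -0.95 0 0 0 0 -1;0.16 -0.95 0 0 0 0 -1;0.16 -0.95 0 0 0 0 -1;0.16 -0.95 0 0 0 0 -1' >/dev/null
python3 -m jog '0 0 0 0 0 0 -1;0 0 0 0 0 0 -1;0 0 0 0 0 0 -1'
python3 plan.py 627,92,285,.165 627,92,125,.165
```

```text
t: 13.65
ee_pos: [627.6, 92.7, 283.7]
orientation: [3.131, 0.261, 0.0]
ft_force: [-0.1, 0.2, 0.1]
width: 88.2
grasp_force: 0.0
at [627.6  92.7 283.7] yaw 0.1661 tilt [ 0. -0.] w 88.2 f [-0.1  0.2  0.1] t 13.65
627,92,285,.165 shift [-0.004  0.003 -0.007] turn [ 0.    -0.     0.002]
627,92,125,.165 shift [0.  0.  0.8] turn [0. 0. 0.]
```

```bash
python3 -m jog '-0.003 0.003 0.2 0 0 0 -1;-0.003 0.003 0.4 0 0 0 -1;-0.003 0.003 0.6 0 0 0 -1;-0.003 0.003 0.7 0 0 0 -1;-0.003 0.003 0.76 0 0 0 -1;-0.003 0.003 0.79 0 0 0 -1;-0.003 0.003 0.79 0 0 0 -1;-0.003 0.003 0.79 0 0 0 -1'
python3 -m jog '0 0 0 0 0 0 0;0 0 0 0 0 0 0;0 0 0 0 0 0 0.1;0 0 0 0 0 0 0.2;0 0 0 0 0 0 0.3;0 0 0 0 0 0 0.4;0 0 0 0 0 0 0.6;0 0 0 0 0 0 1'
python3 -m jog '0 0 0 0 0 0 1;0 0 0 0 0 0 1;0 0 0 0 0 0 1;0 0 0 0 0 0 1'
python3 plan.py 627,92,285,.165 550,-302.5,285,.165
```

```text
t: 14.45
ee_pos: [628.0, 92.7, 126.9]
orientation: [-3.131, -0.262, -0.003]
ft_force: [-0.7, -0.1, -0.4]
width: 88.0
grasp_force: 0.0
t: 15.25
ee_pos: [627.1, 92.5, 125.6]
orientation: [3.131, 0.262, -0.0]
ft_force: [0.3, -1.0, -1.2]
width: 31.7
grasp_force: 30.0
t: 15.65
ee_pos: [627.0, 92.5, 125.6]
orientation: [3.131, 0.262, -0.0]
ft_force: [-0.5, -0.3, -0.1]
width: 31.5
grasp_force: 30.0
at [627.   92.5 125.6] yaw 0.1668 tilt [-0.0001 -0.0001] w 31.5 f [-0.5 -0.3 -0.1] t 15.65
627,92,285,.165 shift [-0.001  0.002 -0.797] turn [0.    0.    0.003]
550,-302.5,285,.165 shift [-0.704  1.882  0.   ] turn [0. 0. 0.]
```

```bash
python3 -m jog '0 0 -0.04 0 0 0 1;0 0 -0.12 0 0 0 1;0 0 -0.25 0 0 0 1;0 0 -0.4 0 0 0 1;0 0 -0.55 0 0 0 1;0 0 -0.7 0 0 0 1;0 0 -0.78 0 0 0 1;0 0 -0.8 0 0 0 1' >/dev/null
python3 -m jog '-0.02 0.05 0 0 0 0 1;-0.06 0.16 0 0 0 0 1;-0.12 0.32 0 0 0 0 1;-0.18 0.48 0 0 0 0 1;-0.24 0.64 0 0 0 0 1;-0.3 0.8 0 0 0 0 1;-0.34 0.91 0 0 0 0 1;-0.352 0.941 0 0 0 0 1' >/dev/null
python3 -m jog '-0.02 0.05 0 0 0 0 1;-0.06 0.16 0 0 0 0 1;-0.12 0.32 0 0 0 0 1;-0.18 0.48 0 0 0 0 1;-0.24 0.64 0 0 0 0 1;-0.3 0.8 0 0 0 0 1;-0.34 0.91 0 0 0 0 1;-0.352 0.941 0 0 0 0 1' >/dev/null
python3 -m jog '0 0 0 0 0 0 1;0 0 0 0 0 0 1;0 0 0 0 0 0 1'
python3 plan.py 550,-302.5,119.6,.165
```

```text
t: 18.35
ee_pos: [551.0, -300.6, 285.5]
orientation: [-3.13, -0.264, 0.0]
ft_force: [-0.0, -0.1, -2.7]
width: 31.6
grasp_force: 30.0
at [ 551.  -300.6  285.5] yaw 0.1683 tilt [-0.0003  0.0005] w 31.6 f [-0.  -0.1 -2.7] t 18.35
550,-302.5,119.6,.165 shift [-0.006  0.009  0.83 ] turn [-0.001  0.     0.006]
```

```bash
python3 -m jog '0 0 0.06 0 0 0 1;0 0 0.2 0 0 0 1;0 0 0.35 0 0 0 1;0 0 0.5 0 0 0 1;0 0 0.63 0 0 0 1;0 0 0.73 0 0 0 1;0 0 0.78 0 0 0 1;0 0 0.79 0 0 0 1' >/dev/null
python3 -m jog '0 0 0.01 0 0 0 1;0 0 0.02 0 0 0 1;0 0 0.025 0 0 0 1;0 0 0.03 0 0 0 1;0 0 0.035 0 0 0 1;0 0 0.04 0 0 0 1;0 0 0.04 0 0 0 1;0 0 0.04 0 0 0 1'
python3 plan.py 550,-302.5,119.6,.165
```

```text
t: 19.95
ee_pos: [550.7, -302.0, 119.7]
orientation: [3.131, 0.262, 0.0]
ft_force: [-0.3, 0.2, -3.5]
width: 31.2
grasp_force: 30.0
at [ 550.7 -302.   119.7] yaw 0.1667 tilt [ 0. -0.] w 31.2 f [-0.3  0.2 -3.5] t 19.95
550,-302.5,119.6,.165 shift [-0.004  0.002  0.   ] turn [ 0.    -0.     0.003]
```

```bash
python3 -m jog '0 0 0.004 0 0 0 1;0 0 0.008 0 0 0 1;0 0 0.008 0 0 0 1;0 0 0.008 0 0 0 1'
```

```text
t: 20.35
ee_pos: [551.2, -302.2, 119.6]
orientation: [3.13, 0.262, 0.002]
ft_force: [-2.5, 1.1, 8.1]
width: 31.5
grasp_force: 30.0
```

```bash
python3 -m jog '0 0 -0.004 0 0 0 0.8;0 0 -0.004 0 0 0 0.4;0 0 -0.004 0 0 0 0;0 0 -0.004 0 0 0 -0.5;0 0 -0.004 0 0 0 -1;0 0 -0.004 0 0 0 -1;0 0 -0.004 0 0 0 -1;0 0 -0.004 0 0 0 -1'
python3 -m jog '0 0 -0.1 0 0 0 -1;0 0 -0.25 0 0 0 -1;0 0 -0.45 0 0 0 -1;0 0 -0.65 0 0 0 -1;0 0 -0.8 0 0 0 -1;0 0 -0.8 0 0 0 -1;0 0 -0.8 0 0 0 -1;0 0 -0.8 0 0 0 -1'
python3 plan.py 575,18.7,260,.165 575,18.7,260,.29 575,18.7,90,.29
python3 - <<'E'
from h import *
cv2.imwrite("pics/t2.png",cv2.cvtColor(get_image("top"),cv2.COLOR_RGB2BGR))
E
```

```text
t: 21.15
ee_pos: [550.7, -302.0, 118.8]
orientation: [-3.131, -0.262, 0.0]
ft_force: [-0.0, -0.7, -0.1]
width: 76.1
grasp_force: 0.0
t: 21.95
ee_pos: [549.9, -301.5, 277.3]
orientation: [-3.129, -0.261, 0.003]
ft_force: [0.1, -0.4, -0.4]
width: 88.0
grasp_force: 0.0
at [ 549.9 -301.5  277.3] yaw 0.1667 tilt [-0.0023  0.0013] w 88.0 f [ 0.1 -0.4 -0.4] t 21.95
575,18.7,260,.165 shift [ 0.39  -1.558  0.088] turn [-0.003  0.004  0.003]
575,18.7,260,.29 shift [0. 0. 0.] turn [ 0.     0.    -0.239]
575,18.7,90,.29 shift [0.   0.   0.85] turn [0. 0. 0.]
```

View pics/t2.png

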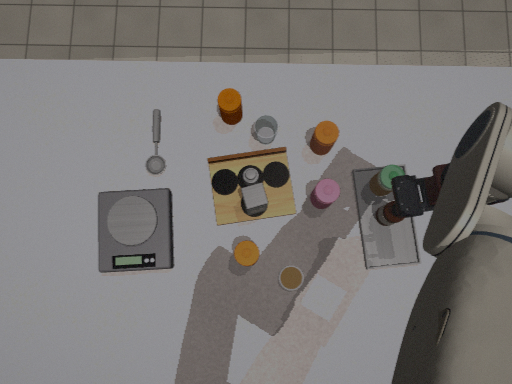

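Jar at (390,178) and bottle at (388,214) stand upright on the tray, and their pads are empty. Next is the canister.

```bash
python3 -m jog '0.194 -0.779 0 0 0 0 -1;0.194 -0.779 0 0 0 0 -1;0.194 -0.779 0 0 0 0 -1;0.194 -0.779 0 0 0 0 -1;0.194 -0.779 0 0 0 0 -1;0.194 -0.779 0 0 0 0 -1' >/dev/null
python3 -m jog '0.194 -0.779 0 0 0 -0.24 -1;0.194 -0.779 0 0 0 -0.24 -1;0.194 -0.779 0 0 0 -0.24 -1;0.194 -0.779 0 0 0 -0.24 -1;0.194 -0.779 0 0 0 -0.24 -1;0.194 -0.779 0 0 0 -0.24 -1;0.194 -0.779 0 0 0 -0.24 -1;0.194 -0.779 0 0 0 -0.24 -1' >/dev/null
python3 -m jog '0 0 0 0 0 0 -1;0 0 0 0 0 0 -1;0 0 0 0 0 0 -1'
python3 plan.py 575,18.7,90,.29
```

```text
t: 23.7
ee_pos: [575.5, 17.9, 278.9]
orientation: [3.108, 0.457, 0.0]
ft_force: [-1.0, 0.5, -0.4]
width: 87.5
grasp_force: 0.0
at [575.5  17.9 278.9] yaw 0.292 tilt [ 0.0001 -0.    ] w 87.5 f [-1.   0.5 -0.4] t 23.7
575,18.7,90,.29 shift [-0.001 -0.005  0.945] turn [ 0.    -0.     0.004]
```

```bash
python3 -m jog '0 -0.004 0.2 0 0 0 -1;0 -0.004 0.4 0 0 0 -1;0 -0.004 0.6 0 0 0 -1;0 -0.004 0.75 0 0 0 -1;0 -0.004 0.85 0 0 0 -1;0 -0.004 0.92 0 0 0 -1;0 -0.004 0.945 0 0 0 -1;0 -0.004 0.945 0 0 0 -1'
python3 -m jog '0 0 0 0 0 0 0;0 0 0 0 0 0 0;0 0 0 0 0 0 0.1;0 0 0 0 0 0 0.2;0 0 0 0 0 0 0.3;0 0 0 0 0 0 0.4;0 0 0 0 0 0 1;0 0 0 0 0 0 1'
python3 plan.py
python3 -m jog '0 0 0 0 0 0 1;0 0 0 0 0 0 1'
python3 plan.py 575,18.7,250,.29 472.7,-312.6,250,.29
```

```text
t: 24.5
ee_pos: [575.3, 19.0, 89.7]
orientation: [-3.108, -0.458, 0.001]
ft_force: [0.5, -0.2, -0.2]
width: 88.0
grasp_force: 0.0
t: 25.3
ee_pos: [575.6, 18.9, 90.2]
orientation: [3.108, 0.458, 0.001]
ft_force: [-0.1, -1.1, 4.4]
width: 49.8
grasp_force: 29.9
at [575.6  18.9  90.2] yaw 0.2924 tilt [ 0.0007 -0.    ] w 49.8 f [-0.1 -1.1  4.4] t 25.3
t: 25.5
ee_pos: [575.6, 18.9, 90.2]
orientation: [3.108, 0.458, 0.001]
ft_force: [-0.3, 0.1, 5.3]
width: 49.8
grasp_force: 29.9
at [575.6  18.9  90.2] yaw 0.2924 tilt [ 0.0006 -0.    ] w 49.8 f [-0.3  0.1  5.3] t 25.5
575,18.7,250,.29 shift [-0.003  0.    -0.799] turn [ 0.    -0.001  0.005]
472.7,-312.6,250,.29 shift [-0.964  1.441  0.   ] turn [0. 0. 0.]
```

```bash
python3 -m jog '0 0 -0.04 0 0 0 1;0 0 -0.12 0 0 0 1;0 0 -0.25 0 0 0 1;0 0 -0.4 0 0 0 1;0 0 -0.55 0 0 0 1;0 0 -0.7 0 0 0 1;0 0 -0.78 0 0 0 1;0 0 -0.8 0 0 0 1' >/dev/null
python3 -m jog '-0.03 0.05 0 0 0 0 1;-0.1 0.15 0 0 0 0 1;-0.18 0.27 0 0 0 0 1;-0.26 0.39 0 0 0 0 1;-0.34 0.51 0 0 0 0 1;-0.42 0.63 0 0 0 0 1;-0.47 0.7 0 0 0 0 1;-0.483 0.72 0 0 0 0 1' >/dev/null
python3 -m jog '-0.03 0.05 0 0 0 0 1;-0.1 0.15 0 0 0 0 1;-0.18 0.27 0 0 0 0 1;-0.26 0.39 0 0 0 0 1;-0.34 0.51 0 0 0 0 1;-0.42 0.63 0 0 0 0 1;-0.47 0.7 0 0 0 0 1;-0.483 0.72 0 0 0 0 1' >/dev/null
python3 -m jog '0 0 0 0 0 0 1;0 0 0 0 0 0 1;0 0 0 0 0 0 1'
python3 plan.py 472.7,-312.6,84,.29
python3 -m jog '0 0 0.06 0 0 0 1;0 0 0.2 0 0 0 1;0 0 0.35 0 0 0 1;0 0 0.5 0 0 0 1;0 0 0.63 0 0 0 1;0 0 0.73 0 0 0 1;0 0 0.77 0 0 0 1;0 0 0.78 0 0 0 1' >/dev/null
python3 -m jog '0 0 0.01 0 0 0 1;0 0 0.02 0 0 0 1;0 0 0.025 0 0 0 1;0 0 0.03 0 0 0 1;0 0 0.035 0 0 0 1;0 0 0.04 0 0 0 1;0 0 0.04 0 0 0 1;0 0 0.04 0 0 0 1'
```

```text
t: 28.2
ee_pos: [473.6, -311.5, 249.8]
orientation: [-3.107, -0.46, 0.0]
ft_force: [-0.1, -0.2, -3.4]
width: 49.7
grasp_force: 29.9
at [ 473.6 -311.5  249.8] yaw 0.2937 tilt [-0.0001  0.0004] w 49.7 f [-0.1 -0.2 -3.4] t 28.2
472.7,-312.6,84,.29 shift [-0.006  0.004  0.829] turn [-0.001 -0.     0.007]
t: 29.8
ee_pos: [473.3, -312.5, 85.9]
orientation: [-3.108, -0.458, 0.0]
ft_force: [0.3, -0.6, -2.6]
width: 49.9
grasp_force: 29.9
```

```bash
python3 -m jog '0 0 0.005 0 0 0 1;0 0 0.01 0 0 0 1;0 0 0.012 0 0 0 1;0 0 0.012 0 0 0 1'
python3 -m jog '0 0 0 0 0 0 0.4;0 0 0 0 0 0 0.2;0 0 0 0 0 0 -0.1;0 0 0 0 0 0 -1;0 0 0 0 0 0 -1;0 0 0 0 0 0 -1;0 0 0 0 0 0 -1'
python3 -m jog '0 0 -0.1 0 0 0.24 -1;0 0 -0.25 0 0 0.24 -1;0 0 -0.45 0 0 0.24 -1;0 0 -0.65 0 0 0.24 -1;0 0 -0.85 0 0 0.24 -1;0 0 -0.85 0 0 0.24 -1;0 0 -0.85 0 0 0.24 -1;0 0 -0.85 0 0 0.24 -1'
python3 plan.py 634.8,28.6,250,.165 634.8,28.6,31,.165
```

```text
t: 30.2
ee_pos: [473.4, -312.7, 84.1]
orientation: [3.108, 0.458, 0.0]
ft_force: [-1.5, 0.1, 4.9]
width: 50.2
grasp_force: 30.0
t: 30.9
ee_pos: [473.3, -312.6, 83.4]
orientation: [3.108, 0.458, 0.0]
ft_force: [0.8, -0.2, 0.5]
width: 78.0
grasp_force: 0.0
t: 31.7
ee_pos: [472.6, -312.1, 252.2]
orientation: [-3.129, -0.261, 0.003]
ft_force: [-0.4, -0.2, -0.3]
width: 88.0
grasp_force: 0.0
at [ 472.6 -312.1  252.2] yaw 0.1667 tilt [-0.0018  0.0012] w 88.0 f [-0.4 -0.2 -0.3] t 31.7
634.8,28.6,250,.165 shift [ 1.083 -1.545  0.012] turn [-0.003  0.003  0.003]
634.8,28.6,31,.165 shift [0.    0.    1.095] turn [0. 0. 0.]
```

```bash
python3 -m jog '0.54 -0.774 0 0 0 0 -1;0.54 -0.774 0 0 0 0 -1;0.54 -0.774 0 0 0 0 -1;0.54 -0.774 0 0 0 0 -1;0.54 -0.774 0 0 0 0 -1;0.54 -0.774 0 0 0 0 -1' >/dev/null
cat > w.py <<'E'
import sys
from h import *
def fit(k,v,ns,rot=False):
    M={}
    for n in ns:
        get_image(n);b=mask(k,n,np.array(v[:3])+[0,0,40])
        if b:M[n]=cv2.resize(b[1].astype(np.uint8),None,fx=S,fy=S,interpolation=0)
    for use in [[n] for n in M]+([list(M)] if len(M)>1 else []):
        f=lambda p:sum((M[n]!=sil(n,k,(p[0],p[1],v[2],p[2]/100 if rot else v[3]))).sum()/M[n].sum() for n in use)
        x0=np.array([v[0],v[1],v[3]*100][:3 if rot else 2],float)
        r=minimize(f,x0,method="Nelder-Mead",options=dict(initial_simplex=np.vstack([x0]+[x0+d for d in np.diag([6,6,10])[:len(x0),:len(x0)]]),maxiter=80,xatol=.1,fatol=1e-4))
        print(k,use,r.x.round(1),round(r.fun,3))
if __name__=="__main__":
    fit("weight",(635,28.6,10,0),["scene","top"])
    fit("balance",(521,302,0,.08),["scene","top"],True)
    for n in("scene","top"): cv2.imwrite(f"pics/{n}3.png",cv2.cvtColor(get_image(n),cv2.COLOR_RGB2BGR))
E
python3 w.py
```

```text
weight ['scene'] [634.5  28.1] 0.071
weight ['top'] [635.3  28.7] 0.097
weight ['scene', 'top'] [634.9  28.7] 0.173
balance ['scene'] [515.7 301.9   8.9] 0.051
balance ['top'] [522.  300.    7.8] 0.054
balance ['scene', 'top'] [520.5 302.4   7.6] 0.115
```

View pics/scene3.png

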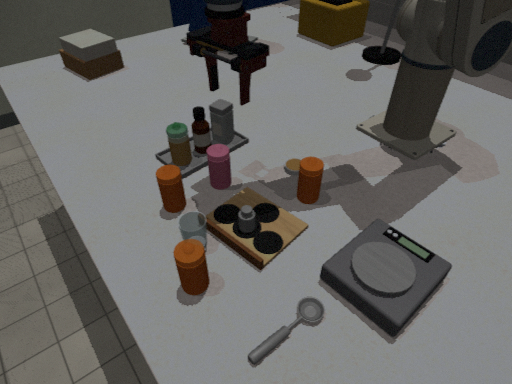

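All three containers stand upright on the tray at (179,145), (201,132) and (222,122), and the weight is free at (247,220). I fit the pan's ellipse directly while moving on to the weight.

```bash
python3 - <<'E'
from h import *
for n,(u,v),r in(("top",(132,220),36),("scene",(383,268),42)):
    g=cv2.cvtColor(cv2.imread(f"pics/{n}3.png"),cv2.COLOR_BGR2GRAY)
    g=cv2.resize(g,None,fx=4,fy=4,interpolation=cv2.INTER_CUBIC)
    def f(p):
        u=proj(n,place(np.r_[cyl(55,65,180),cyl(61,65,180)],p[0],p[1],0,0))
        q=((u+.5)*4-.5).astype(np.float32);s=cv2.remap(g,q[:,:1],q[:,1:],1).ravel().astype(float)
        return -(s[:180]-s[180:]).clip(-40,40).mean()
    from scipy.optimize import brute
    print(n,brute(f,((506,536),(287,317)),Ns=31,finish=None,full_output=1)[:2])
E
python3 -m jog '0.54 -0.774 0 0 0 0 -1;0.54 -0.774 0 0 0 0 -1;0.54 -0.774 0 0 0 0 -1;0.54 -0.774 0 0 0 0 -1;0.54 -0.774 0 0 0 0 -1;0.54 -0.774 0 0 0 0 -1;0.54 -0.774 0 0 0 0 -1;0.54 -0.774 0 0 0 0 -1' >/dev/null
python3 -m jog '0 0 0 0 0 0 -1;0 0 0 0 0 0 -1;0 0 0 0 0 0 -1'
python3 plan.py 634.8,28.6,100,.165 634.8,28.6,31,.165
```

```text
top (array([522., 303.]), np.float64(-26.744444444444444))
scene (array([521., 303.]), np.float64(-28.72222222222222))
t: 33.9
ee_pos: [634.9, 28.1, 253.6]
orientation: [3.131, 0.26, 0.0]
ft_force: [-0.2, 0.5, 0.0]
width: 87.7
grasp_force: 0.0
at [634.9  28.1 253.6] yaw 0.166 tilt [ 0.0001 -0.    ] w 87.7 f [-0.2  0.5  0. ] t 33.9
634.8,28.6,100,.165 shift [ 0.    -0.003  0.768] turn [ 0.    -0.     0.002]
634.8,28.6,31,.165 shift [0.    0.    0.345] turn [0. 0. 0.]
```

```bash
python3 -m jog '0 0 0.2 0 0 0 -1;0 0 0.4 0 0 0 -1;0 0 0.6 0 0 0 -1;0 0 0.72 0 0 0 -1;0 0 0.77 0 0 0 -1;0 0 0.77 0 0 0 -1' >/dev/null
python3 -m jog '0 0 0.08 0 0 0 -1;0 0 0.16 0 0 0 -1;0 0 0.24 0 0 0 -1;0 0 0.3 0 0 0 -1;0 0 0.33 0 0 0 -1;0 0 0.34 0 0 0 -1;0 0 0.34 0 0 0 -1;0 0 0.34 0 0 0 -1'
python3 plan.py
python3 -m jog '0 0 0 0 0 0 0;0 0 0 0 0 0 0;0 0 0 0 0 0 0.1;0 0 0 0 0 0 0.3;0 0 0 0 0 0 0.5;0 0 0 0 0 0 1;0 0 0 0 0 0 1;0 0 0 0 0 0 1'
python3 -m jog '0 0 0 0 0 0 1;0 0 0 0 0 0 1'
python3 plan.py 634.8,28.6,151,.165 521.5,303,151,.165 521.5,303,90,.165
```

```text
t: 35.3
ee_pos: [635.3, 28.6, 31.9]
orientation: [3.131, 0.262, 0.001]
ft_force: [-0.1, 0.2, 0.6]
width: 88.1
grasp_force: 0.0
at [635.3  28.6  31.9] yaw 0.1668 tilt [0.0008 0.    ] w 88.1 f [-0.1  0.2  0.6] t 35.3
t: 36.1
ee_pos: [634.9, 28.6, 31.4]
orientation: [3.131, 0.262, -0.0]
ft_force: [-0.8, -0.1, -0.1]
width: 37.5
grasp_force: 30.0
t: 36.3
ee_pos: [634.9, 28.6, 31.5]
orientation: [3.131, 0.262, -0.0]
ft_force: [0.3, -0.7, 0.3]
width: 37.8
grasp_force: 30.0
at [634.9  28.6  31.5] yaw 0.1668 tilt [-0.0001 -0.    ] w 37.8 f [ 0.3 -0.7  0.3] t 36.3
634.8,28.6,151,.165 shift [-0.001 -0.    -0.598] turn [0.    0.    0.003]
521.5,303,151,.165 shift [-0.333 -1.446  0.   ] turn [0. 0. 0.]
521.5,303,90,.165 shift [0.    0.    0.305] turn [0. 0. 0.]
```

```bash
python3 -m jog '0 0 -0.04 0 0 0 1;0 0 -0.12 0 0 0 1;0 0 -0.24 0 0 0 1;0 0 -0.36 0 0 0 1;0 0 -0.48 0 0 0 1;0 0 -0.6 0 0 0 1;0 0 -0.68 0 0 0 1;0 0 -0.7 0 0 0 1'
python3 -m jog '-0.01 -0.05 0 0 0 0 1;-0.03 -0.14 0 0 0 0 1;-0.06 -0.26 0 0 0 0 1;-0.09 -0.39 0 0 0 0 1;-0.12 -0.52 0 0 0 0 1;-0.15 -0.64 0 0 0 0 1;-0.165 -0.7 0 0 0 0 1;-0.167 -0.723 0 0 0 0 1' >/dev/null
python3 -m jog '-0.01 -0.05 0 0 0 0 1;-0.03 -0.14 0 0 0 0 1;-0.06 -0.26 0 0 0 0 1;-0.09 -0.39 0 0 0 0 1;-0.12 -0.52 0 0 0 0 1;-0.15 -0.64 0 0 0 0 1;-0.165 -0.7 0 0 0 0 1;-0.167 -0.723 0 0 0 0 1' >/dev/null
python3 -m jog '0 0 0 0 0 0 1;0 0 0 0 0 0 1;0 0 0.1 0 0 0 1;0 0 0.2 0 0 0 1;0 0 0.3 0 0 0 1;0 0 0.36 0 0 0 1;0 0 0.38 0 0 0 1;0 0 0.38 0 0 0 1' >/dev/null
python3 -m jog '0 0 0 0 0 0 1;0 0 0 0 0 0 1;0 0 0 0 0 0 1'
python3 plan.py 521.5,303,86.5,.165
```

```text
t: 37.1
ee_pos: [636.0, 28.7, 174.2]
orientation: [3.13, 0.262, 0.006]
ft_force: [0.1, 0.2, -4.4]
width: 37.5
grasp_force: 30.0
t: 39.8
ee_pos: [521.5, 303.0, 96.3]
orientation: [-3.13, -0.262, -0.002]
ft_force: [0.7, 0.3, -4.9]
width: 37.7
grasp_force: 30.0
at [521.5 303.   96.3] yaw 0.1669 tilt [0.0013 0.0007] w 37.7 f [ 0.7  0.3 -4.9] t 39.8
521.5,303,86.5,.165 shift [-0.     0.     0.049] turn [-0.001 -0.003  0.004]
```

```bash
python3 -m jog '0 0 0.01 0 0 0 1;0 0 0.02 0 0 0 1;0 0 0.03 0 0 0 1;0 0 0.036 0 0 0 1;0 0 0.04 0 0 0 1;0 0 0.04 0 0 0 1;0 0 0.04 0 0 0 1'
python3 -m jog '0 0 0.003 0 0 0 1;0 0 0.006 0 0 0 1;0 0 0.006 0 0 0 1;0 0 0.006 0 0 0 1'
```

```text
t: 40.5
ee_pos: [521.1, 302.7, 87.5]
orientation: [-3.131, -0.262, -0.0]
ft_force: [0.4, -0.3, -3.8]
width: 37.5
grasp_force: 30.0
t: 40.9
ee_pos: [521.1, 302.7, 86.5]
orientation: [-3.131, -0.262, -0.0]
ft_force: [-0.3, -0.3, -2.5]
width: 37.7
grasp_force: 30.0
```

```bash
python3 -m jog '0 0 0.002 0 0 0 1;0 0 0.004 0 0 0 1;0 0 0.004 0 0 0 1;0 0 0.004 0 0 0 1'
```

```text
t: 41.3
ee_pos: [521.1, 302.7, 86.4]
orientation: [-3.131, -0.262, -0.0]
ft_force: [-2.9, -1.8, 6.9]
width: 37.5
grasp_force: 30.0
```

Contact. Release, rise and check.

```bash
python3 -m jog '0 0 -0.003 0 0 0 0.7;0 0 -0.003 0 0 0 0.4;0 0 -0.003 0 0 0 0;0 0 -0.003 0 0 0 -0.6;0 0 -0.003 0 0 0 -1;0 0 -0.003 0 0 0 -1;0 0 -0.003 0 0 0 -1;0 0 -0.003 0 0 0 -1'
python3 -m jog '0 0 -0.1 0 0 0 -1;0 0 -0.25 0 0 0 -1;0 0 -0.45 0 0 0 -1;0 0 -0.65 0 0 0 -1;0 0 -0.85 0 0 0 -1;0 0 -0.95 0 0 0 -1;0 0 -0.95 0 0 0 -1;0 0 -0.95 0 0 0 -1' >/dev/null
python3 -m jog '0.45 0.95 0 0 0 0 -1;0.45 0.95 0 0 0 0 -1;0.45 0.95 0 0 0 0 -1;0.45 0.95 0 0 0 0 -1;0.45 0.95 0 0 0 0 -1;0.45 0.95 0 0 0 0 -1;0.45 0.95 0 0 0 0 -1'
cat > q.py <<'E'
from w import *
fit("weight",(521,303,65,0),["scene","top"])
fit("jar",(627.5,-292,4,0),["scene","top"])
fit("bottle",(551,-302,4,0),["scene","top"])
fit("canister",(473.4,-312.6,4,.29),["scene","top"],True)
a=cv2.cvtColor(get_image("scene"),cv2.COLOR_RGB2BGR);b=cv2.cvtColor(get_image("top"),cv2.COLOR_RGB2BGR)
c=np.hstack([cv2.resize(a[200:340,310:470],(400,350)),cv2.resize(b[180:280,75:190],(400,350))])
cv2.imwrite("pics/c4.png",c)
E
python3 q.py
python3 plan.py 627.5,-292.1,283,.165 627.5,-292.1,83.8,.165
```

```text
t: 42.1
ee_pos: [521.1, 302.7, 86.1]
orientation: [-3.131, -0.262, -0.0]
ft_force: [-0.3, 0.0, -0.3]
width: 80.5
grasp_force: 0.0
t: 43.6
ee_pos: [640.1, 130.9, 274.4]
orientation: [-3.13, -0.262, 0.005]
ft_force: [-1.0, 0.4, 0.5]
width: 87.9
grasp_force: 0.0
weight ['scene'] [520.9 303.2] 0.096
jar ['scene'] [ 728.7 -143.5] 0.054
jar ['top'] [ 626.7 -291.1] 0.049
jar ['scene', 'top'] [ 626.7 -291.6] 1.841
bottle ['scene'] [ 548.6 -304.4] 0.115
bottle ['top'] [ 551.4 -302.5] 0.075
bottle ['scene', 'top'] [ 550.4 -301.3] 0.207
canister ['scene'] [ 469.6 -314.6   53.6] 0.102
canister ['top'] [ 473.7 -312.8   25. ] 0.084
canister ['scene', 'top'] [ 473.4 -312.1   25.9] 0.219
at [641.3 130.2 276. ] yaw 0.1667 tilt [-0.  0.] w 87.9 f [ 0.1 -0.6  0.1] t 44.5
627.5,-292.1,283,.165 shift [-0.419  2.071 -0.035] turn [-0.     0.     0.003]
627.5,-292.1,83.8,.165 shift [0.    0.    0.996] turn [0. 0. 0.]
```

View pics/c4.png

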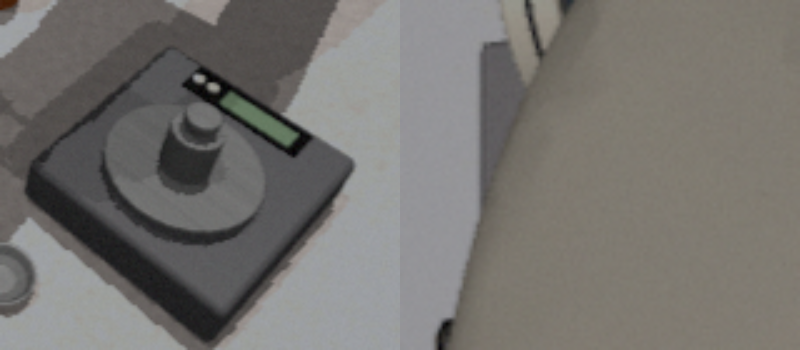

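The weight stands upright in the middle of the pan: crop (190,150), pan centred around (185,165). Now the containers go back, jar first.

```bash
python3 -m jog '-0.14 0.69 0 0 0 0 -1;-0.14 0.69 0 0 0 0 -1;-0.14 0.69 0 0 0 0 -1;-0.14 0.69 0 0 0 0 -1;-0.14 0.69 0 0 0 0 -1' >/dev/null
python3 -m jog '-0.14 0.69 0 0 0 0 -1;-0.14 0.69 0 0 0 0 -1;-0.14 0.69 0 0 0 0 -1;-0.14 0.69 0 0 0 0 -1;-0.14 0.69 0 0 0 0 -1' >/dev/null
python3 -m jog '-0.14 0.69 0 0 0 0 -1;-0.14 0.69 0 0 0 0 -1;-0.14 0.69 0 0 0 0 -1;-0.14 0.69 0 0 0 0 -1;-0.14 0.69 0 0 0 0 -1' >/dev/null
python3 -m jog '0 0 0 0 0 0 -1;0 0 0 0 0 0 -1;0 0 0 0 0 0 -1'
python3 plan.py 627.5,-292.1,83.8,.1665
```

```text
t: 46.3
ee_pos: [627.6, -290.3, 276.2]
orientation: [-3.13, -0.265, -0.0]
ft_force: [-0.1, 0.7, 0.3]
width: 87.9
grasp_force: 0.0
at [ 627.6 -290.3  276.2] yaw 0.1686 tilt [0.0001 0.0002] w 87.9 f [-0.1  0.7  0.3] t 46.3
627.5,-292.1,83.8,.1665 shift [-0.002  0.009  0.962] turn [-0.    -0.     0.004]
```

```bash
python3 -m jog '0 0.004 0.2 0 0 0 -1;0 0.004 0.4 0 0 0 -1;0 0.004 0.6 0 0 0 -1;0 0.004 0.75 0 0 0 -1;0 0.004 0.87 0 0 0 -1;0 0.004 0.94 0 0 0 -1;0 0.004 0.962 0 0 0 -1;0 0.004 0.962 0 0 0 -1'
python3 -m jog '0 0 0 0 0 0 -1;0 0 0 0 0 0 0;0 0 0 0 0 0 0;0 0 0 0 0 0 0.1;0 0 0 0 0 0 0.2;0 0 0 0 0 0 0.3;0 0 0 0 0 0 0.4;0 0 0 0 0 0 1'
python3 -m jog '0 0 0 0 0 0 1;0 0 0 0 0 0 1;0 0 0 0 0 0 1'
python3 plan.py 627.5,-292.1,243.8,.1665 647,-33.2,243.8,.1665
```

```text
t: 47.1
ee_pos: [627.6, -292.5, 83.8]
orientation: [3.131, 0.262, 0.0]
ft_force: [0.1, 0.0, 0.4]
width: 87.8
grasp_force: 0.0
t: 47.9
ee_pos: [627.4, -292.7, 83.9]
orientation: [-3.131, -0.262, -0.0]
ft_force: [-0.3, 1.8, 2.8]
width: 55.7
grasp_force: 30.0
t: 48.2
ee_pos: [627.5, -292.7, 83.9]
orientation: [-3.131, -0.262, -0.0]
ft_force: [-0.3, 2.0, 3.4]
width: 55.6
grasp_force: 30.0
at [ 627.5 -292.7   83.9] yaw 0.1667 tilt [0.0002 0.    ] w 55.6 f [-0.3  2.   3.4] t 48.2
627.5,-292.1,243.8,.1665 shift [ 0.001 -0.003 -0.8  ] turn [ 0. -0.  0.]
647,-33.2,243.8,.1665 shift [ 0.311 -1.26   0.   ] turn [0. 0. 0.]
```

```bash
python3 -m jog '0 0 -0.04 0 0 0 1;0 0 -0.12 0 0 0 1;0 0 -0.25 0 0 0 1;0 0 -0.4 0 0 0 1;0 0 -0.55 0 0 0 1;0 0 -0.7 0 0 0 1;0 0 -0.78 0 0 0 1;0 0 -0.8 0 0 0 1' >/dev/null
python3 -m jog '0.01 -0.04 0 0 0 0 1;0.03 -0.12 0 0 0 0 1;0.06 -0.22 0 0 0 0 1;0.09 -0.33 0 0 0 0 1;0.11 -0.44 0 0 0 0 1;0.13 -0.54 0 0 0 0 1;0.15 -0.61 0 0 0 0 1;0.156 -0.631 0 0 0 0 1' >/dev/null
python3 -m jog '0.01 -0.04 0 0 0 0 1;0.03 -0.12 0 0 0 0 1;0.06 -0.22 0 0 0 0 1;0.09 -0.33 0 0 0 0 1;0.11 -0.44 0 0 0 0 1;0.13 -0.54 0 0 0 0 1;0.15 -0.61 0 0 0 0 1;0.156 -0.631 0 0 0 0 1' >/dev/null
python3 -m jog '0 0 0 0 0 0 1;0 0 0 0 0 0 1;0 0 0.1 0 0 0 1;0 0 0.25 0 0 0 1;0 0 0.42 0 0 0 1;0 0 0.58 0 0 0 1;0 0 0.68 0 0 0 1;0 0 0.71 0 0 0 1' >/dev/null
python3 -m jog '0 0 0 0 0 0 1;0 0 0 0 0 0 1;0 0 0 0 0 0 1;0 0 0 0 0 0 1'
python3 plan.py 647,-33.2,89.9,.1665
```

```text
t: 51.8
ee_pos: [647.8, -33.5, 103.0]
orientation: [3.13, 0.262, 0.003]
ft_force: [-1.3, 0.2, -2.6]
width: 55.6
grasp_force: 30.0
at [647.8 -33.5 103. ] yaw 0.1667 tilt [ 0.0022 -0.0001] w 55.6 f [-1.3  0.2 -2.6] t 51.8
647,-33.2,89.9,.1665 shift [-0.004 -0.002  0.066] turn [ 0.001 -0.004  0.   ]
```

```bash
python3 -m jog '0 0 0.015 0 0 0 1;0 0 0.03 0 0 0 1;0 0 0.045 0 0 0 1;0 0 0.055 0 0 0 1;0 0 0.06 0 0 0 1;0 0 0.06 0 0 0 1;0 0 0.06 0 0 0 1'
python3 -m jog '0 0 0.003 0 0 0 1;0 0 0.005 0 0 0 1;0 0 0.005 0 0 0 1;0 0 0.005 0 0 0 1'
python3 plan.py 647,-33.2,89.9,.1665
```

```text
t: 52.5
ee_pos: [647.0, -33.3, 89.9]
orientation: [-3.131, -0.262, -0.0]
ft_force: [-1.7, 0.8, 1.4]
width: 55.7
grasp_force: 30.0
t: 52.9
ee_pos: [647.3, -33.3, 89.8]
orientation: [-3.131, -0.262, -0.001]
ft_force: [-3.7, 2.1, 8.7]
width: 55.8
grasp_force: 30.0
at [647.3 -33.3  89.8] yaw 0.1668 tilt [0.0008 0.0002] w 55.8 f [-3.7  2.1  8.7] t 52.9
647,-33.2,89.9,.1665 shift [-0.002 -0.001 -0.   ] turn [-0.    -0.002  0.001]
```

```bash
python3 -m jog '0 0 -0.005 0 0 0 0.4;0 0 -0.005 0 0 0 0.1;0 0 -0.005 0 0 0 -0.3;0 0 -0.005 0 0 0 -1;0 0 -0.005 0 0 0 -1;0 0 -0.005 0 0 0 -1;0 0 -0.005 0 0 0 -1'
python3 -m jog '0 0 -0.1 0 0 0 -1;0 0 -0.25 0 0 0 -1;0 0 -0.45 0 0 0 -1;0 0 -0.65 0 0 0 -1;0 0 -0.85 0 0 0 -1;0 0 -0.98 0 0 0 -1;0 0 -0.98 0 0 0 -1;0 0 -0.98 0 0 0 -1'
python3 plan.py 550.7,-302,285,.1665
```

```text
t: 53.6
ee_pos: [647.0, -33.5, 89.6]
orientation: [-3.131, -0.262, 0.0]
ft_force: [-0.2, -0.2, 0.2]
width: 85.5
grasp_force: 0.0
t: 54.4
ee_pos: [646.9, -33.5, 285.8]
orientation: [3.131, 0.262, 0.001]
ft_force: [-0.3, -0.1, -1.0]
width: 87.8
grasp_force: 0.0
at [646.9 -33.5 285.8] yaw 0.1667 tilt [ 0.0007 -0.0001] w 87.8 f [-0.3 -0.1 -1. ] t 54.4
550.7,-302,285,.1665 shift [-0.697  1.244  0.004] turn [ 0.    -0.001  0.   ]
```

```bash
python3 -m jog '-0.349 0.622 0 0 0 0 -1;-0.349 0.622 0 0 0 0 -1;-0.349 0.622 0 0 0 0 -1;-0.349 0.622 0 0 0 0 -1;-0.349 0.622 0 0 0 0 -1' >/dev/null
python3 -m jog '-0.348 0.622 0 0 0 0 -1;-0.348 0.622 0 0 0 0 -1;-0.348 0.622 0 0 0 0 -1;-0.348 0.622 0 0 0 0 -1;-0.348 0.622 0 0 0 0 -1;-0.348 0.622 0 0 0 0 -1' >/dev/null
python3 -m jog '0 0 0 0 0 0 -1;0 0 0 0 0 0 -1;0 0 0 0 0 0 -1'
python3 plan.py 550.7,-302,119.6,.1665
```

```text
t: 55.8
ee_pos: [551.2, -301.1, 285.7]
orientation: [-3.13, -0.264, -0.0]
ft_force: [-0.0, -0.1, 0.1]
width: 87.4
grasp_force: 0.0
at [ 551.2 -301.1  285.7] yaw 0.1681 tilt [0.0001 0.    ] w 87.4 f [-0.  -0.1  0.1] t 55.8
550.7,-302,119.6,.1665 shift [-0.003  0.004  0.83 ] turn [-0.    -0.     0.003]
```

```bash
python3 -m jog '0 0 0.2 0 0 0 -1;0 0 0.4 0 0 0 -1;0 0 0.6 0 0 0 -1;0 0 0.72 0 0 0 -1;0 0 0.8 0 0 0 -1;0 0 0.83 0 0 0 -1;0 0 0.83 0 0 0 -1;0 0 0.83 0 0 0 -1'
python3 -m jog '0 0 0 0 0 0 0;0 0 0 0 0 0 0;0 0 0 0 0 0 0.1;0 0 0 0 0 0 0.2;0 0 0 0 0 0 0.3;0 0 0 0 0 0 0.4;0 0 0 0 0 0 0.6;0 0 0 0 0 0 1'
python3 -m jog '0 0 0 0 0 0 1;0 0 0 0 0 0 1;0 0 0 0 0 0 1;0 0 0 0 0 0 1'
python3 plan.py 551,-302,279.6,.1665 627,92.5,279.6,.1665
```

```text
t: 56.6
ee_pos: [551.7, -302.3, 121.0]
orientation: [3.129, 0.262, 0.003]
ft_force: [0.6, -0.1, -0.4]
width: 87.8
grasp_force: 0.0
t: 57.4
ee_pos: [550.8, -302.0, 119.6]
orientation: [3.131, 0.262, -0.0]
ft_force: [0.3, -1.2, 0.1]
width: 31.5
grasp_force: 30.0
t: 57.8
ee_pos: [550.8, -302.0, 119.6]
orientation: [3.131, 0.262, -0.0]
ft_force: [-0.4, -0.3, -2.5]
width: 31.5
grasp_force: 30.0
at [ 550.8 -302.   119.6] yaw 0.1668 tilt [-0. -0.] w 31.5 f [-0.4 -0.3 -2.5] t 57.8
551,-302,279.6,.1665 shift [ 0.001  0.    -0.8  ] turn [0.    0.    0.001]
627,92.5,279.6,.1665 shift [ 0.702 -1.882  0.   ] turn [0. 0. 0.]
```

```bash
python3 -m jog '0 0 -0.04 0 0 0 1;0 0 -0.12 0 0 0 1;0 0 -0.25 0 0 0 1;0 0 -0.4 0 0 0 1;0 0 -0.55 0 0 0 1;0 0 -0.7 0 0 0 1;0 0 -0.78 0 0 0 1;0 0 -0.8 0 0 0 1' >/dev/null
python3 -m jog '0.02 -0.05 0 0 0 0 1;0.06 -0.16 0 0 0 0 1;0.12 -0.32 0 0 0 0 1;0.18 -0.48 0 0 0 0 1;0.24 -0.64 0 0 0 0 1;0.3 -0.8 0 0 0 0 1;0.34 -0.91 0 0 0 0 1;0.352 -0.941 0 0 0 0 1' >/dev/null
python3 -m jog '0.02 -0.05 0 0 0 0 1;0.06 -0.16 0 0 0 0 1;0.12 -0.32 0 0 0 0 1;0.18 -0.48 0 0 0 0 1;0.24 -0.64 0 0 0 0 1;0.3 -0.8 0 0 0 0 1;0.34 -0.91 0 0 0 0 1;0.352 -0.941 0 0 0 0 1' >/dev/null
python3 -m jog '0 0 0 0 0 0 1;0 0 0 0 0 0 1;0 0 0.1 0 0 0 1;0 0 0.25 0 0 0 1;0 0 0.42 0 0 0 1;0 0 0.58 0 0 0 1;0 0 0.68 0 0 0 1;0 0 0.71 0 0 0 1' >/dev/null
python3 -m jog '0 0 0 0 0 0 1;0 0 0 0 0 0 1;0 0 0 0 0 0 1;0 0 0 0 0 0 1;0 0 0 0 0 0 1'
python3 plan.py 627,92.5,125.6,.1665
```

```text
t: 61.5
ee_pos: [627.6, 92.7, 138.6]
orientation: [-3.131, -0.262, -0.002]
ft_force: [-0.1, 0.0, -2.9]
width: 31.2
grasp_force: 30.0
at [627.6  92.7 138.6] yaw 0.1669 tilt [0.0014 0.0002] w 31.2 f [-0.1  0.  -2.9] t 61.5
627,92.5,125.6,.1665 shift [-0.003  0.001  0.065] turn [ 0.    -0.003  0.001]
```

```bash
python3 -m jog '0 0 0.015 0 0 0 1;0 0 0.03 0 0 0 1;0 0 0.045 0 0 0 1;0 0 0.055 0 0 0 1;0 0 0.06 0 0 0 1;0 0 0.06 0 0 0 1;0 0 0.06 0 0 0 1'
python3 -m jog '0 0 0.003 0 0 0 1;0 0 0.005 0 0 0 1;0 0 0.005 0 0 0 1;0 0 0.005 0 0 0 1'
python3 plan.py 627,92.5,125.6,.1665
```

```text
t: 62.2
ee_pos: [627.2, 92.6, 125.6]
orientation: [-3.131, -0.262, -0.0]
ft_force: [0.1, 0.1, -2.6]
width: 31.6
grasp_force: 30.0
t: 62.6
ee_pos: [627.6, 92.6, 125.6]
orientation: [-3.131, -0.262, -0.002]
ft_force: [-1.8, 0.5, 4.7]
width: 31.8
grasp_force: 30.0
at [627.6  92.6 125.6] yaw 0.1667 tilt [0.0011 0.0001] w 31.8 f [-1.8  0.5  4.7] t 62.6
627,92.5,125.6,.1665 shift [-0.003  0.     0.   ] turn [ 0.    -0.002  0.   ]
```

Release, then the canister.

```bash
python3 -m jog '0 0 -0.005 0 0 0 0.8;0 0 -0.005 0 0 0 0.4;0 0 -0.005 0 0 0 0;0 0 -0.005 0 0 0 -0.5;0 0 -0.005 0 0 0 -1;0 0 -0.005 0 0 0 -1;0 0 -0.005 0 0 0 -1;0 0 -0.005 0 0 0 -1'
python3 -m jog '0 0 -0.1 0 0 0 -1;0 0 -0.25 0 0 0 -1;0 0 -0.45 0 0 0 -1;0 0 -0.65 0 0 0 -1;0 0 -0.8 0 0 0 -1;0 0 -0.8 0 0 0 -1;0 0 -0.8 0 0 0 -1;0 0 -0.8 0 0 0 -1'
python3 plan.py 473.4,-312.6,284,.1665 473.4,-312.6,84.2,.2924
```

```text
t: 63.4
ee_pos: [627.2, 92.6, 125.7]
orientation: [-3.131, -0.262, 0.0]
ft_force: [0.7, 0.3, 0.8]
width: 75.8
grasp_force: 0.0
t: 64.2
ee_pos: [626.3, 92.5, 284.1]
orientation: [3.131, 0.262, -0.004]
ft_force: [-1.2, 1.2, -0.1]
width: 87.6
grasp_force: 0.0
at [626.3  92.5 284.1] yaw 0.1668 tilt [-0.0026 -0.0003] w 87.6 f [-1.2  1.2 -0.1] t 64.2
473.4,-312.6,284,.1665 shift [-1.09   1.871  0.003] turn [-0.     0.005  0.   ]
473.4,-312.6,84.2,.2924 shift [0.    0.    0.999] turn [ 0.    0.   -0.24]
```

```bash
python3 -m jog '-0.546 0.935 0 0 0 0 -1;-0.546 0.935 0 0 0 0 -1;-0.546 0.935 0 0 0 0 -1;-0.546 0.935 0 0 0 0 -1;-0.546 0.935 0 0 0 0 -1;-0.546 0.935 0 0 0 0 -1' >/dev/null
python3 -m jog '-0.546 0.936 0 0 0 -0.24 -1;-0.546 0.936 0 0 0 -0.24 -1;-0.546 0.936 0 0 0 -0.24 -1;-0.546 0.936 0 0 0 -0.24 -1;-0.546 0.936 0 0 0 -0.24 -1;-0.546 0.936 0 0 0 -0.24 -1;-0.546 0.936 0 0 0 -0.24 -1' >/dev/null
python3 -m jog '0 0 0 0 0 0 -1;0 0 0 0 0 0 -1;0 0 0 0 0 0 -1;0 0 0 0 0 0 -1;0 0 0 0 0 0 -1'
python3 plan.py 473.4,-312.6,84.2,.2924
```

```text
t: 66.0
ee_pos: [474.1, -312.3, 285.7]
orientation: [3.108, 0.458, 0.0]
ft_force: [0.1, -0.3, 0.3]
width: 87.8
grasp_force: 0.0
at [ 474.1 -312.3  285.7] yaw 0.2929 tilt [ 0.0001 -0.    ] w 87.8 f [ 0.1 -0.3  0.3] t 66.0
473.4,-312.6,84.2,.2924 shift [-0.004  0.     1.008] turn [ 0.    -0.     0.001]
```

```bash
python3 -m jog '-0.003 0 0.2 0 0 0 -1;-0.003 0 0.4 0 0 0 -1;-0.003 0 0.6 0 0 0 -1;-0.003 0 0.78 0 0 0 -1;-0.003 0 0.9 0 0 0 -1;-0.003 0 0.97 0 0 0 -1;-0.003 0 1 0 0 0 -1;-0.003 0 1 0 0 0 -1' >/dev/null
python3 -m jog '0 0 0.007 0 0 0 -1;0 0 0.007 0 0 0 -1;0 0 0.007 0 0 0 0;0 0 0.007 0 0 0 0;0 0 0.007 0 0 0 0.1;0 0 0.007 0 0 0 0.2;0 0 0.007 0 0 0 0.3;0 0 0.007 0 0 0 0.4'
python3 -m jog '0 0 0 0 0 0 1;0 0 0 0 0 0 1;0 0 0 0 0 0 1;0 0 0 0 0 0 1'
python3 plan.py 473.4,-312.6,244.2,.2924 575.6,18.9,244.2,.2924
```

```text
t: 67.6
ee_pos: [473.3, -312.8, 84.3]
orientation: [-3.108, -0.458, 0.0]
ft_force: [-0.5, 0.4, 0.6]
width: 49.9
grasp_force: 30.0
t: 68.0
ee_pos: [473.4, -312.8, 84.3]
orientation: [3.108, 0.458, -0.0]
ft_force: [-1.1, -0.8, 1.5]
width: 50.0
grasp_force: 30.0
at [ 473.4 -312.8   84.3] yaw 0.2924 tilt [ 0. -0.] w 50.0 f [-1.1 -0.8  1.5] t 68.0
473.4,-312.6,244.2,.2924 shift [ 0.001 -0.001 -0.8  ] turn [0. 0. 0.]
575.6,18.9,244.2,.2924 shift [ 0.967 -1.44   0.   ] turn [0. 0. 0.]
```

```bash
python3 -m jog '0 0 -0.04 0 0 0 1;0 0 -0.12 0 0 0 1;0 0 -0.25 0 0 0 1;0 0 -0.4 0 0 0 1;0 0 -0.55 0 0 0 1;0 0 -0.7 0 0 0 1;0 0 -0.78 0 0 0 1;0 0 -0.8 0 0 0 1' >/dev/null
python3 -m jog '0.03 -0.05 0 0 0 0 1;0.1 -0.15 0 0 0 0 1;0.18 -0.27 0 0 0 0 1;0.26 -0.39 0 0 0 0 1;0.34 -0.51 0 0 0 0 1;0.42 -0.63 0 0 0 0 1;0.47 -0.7 0 0 0 0 1;0.484 -0.72 0 0 0 0 1' >/dev/null
python3 -m jog '0.03 -0.05 0 0 0 0 1;0.1 -0.15 0 0 0 0 1;0.18 -0.27 0 0 0 0 1;0.26 -0.39 0 0 0 0 1;0.34 -0.51 0 0 0 0 1;0.42 -0.63 0 0 0 0 1;0.47 -0.7 0 0 0 0 1;0.484 -0.72 0 0 0 0 1' >/dev/null
python3 -m jog '0 0 0 0 0 0 1;0 0 0 0 0 0 1;0 0 0.1 0 0 0 1;0 0 0.25 0 0 0 1;0 0 0.42 0 0 0 1;0 0 0.58 0 0 0 1;0 0 0.68 0 0 0 1;0 0 0.71 0 0 0 1' >/dev/null
python3 -m jog '0 0 0 0 0 0 1;0 0 0 0 0 0 1;0 0 0 0 0 0 1;0 0 0 0 0 0 1;0 0 0 0 0 0 1'
python3 plan.py 575.6,18.9,90.2,.2924
```

```text
t: 71.7
ee_pos: [576.1, 18.8, 103.1]
orientation: [3.108, 0.458, 0.002]
ft_force: [0.1, 0.0, -2.8]
width: 50.0
grasp_force: 30.0
at [576.1  18.8 103.1] yaw 0.2925 tilt [0.0013 0.    ] w 50.0 f [ 0.1  0.  -2.8] t 71.7
575.6,18.9,90.2,.2924 shift [-0.002 -0.001  0.064] turn [ 0.001 -0.002  0.   ]
```

```bash
python3 -m jog '0 0 0.015 0 0 0 1;0 0 0.03 0 0 0 1;0 0 0.045 0 0 0 1;0 0 0.055 0 0 0 1;0 0 0.06 0 0 0 1;0 0 0.06 0 0 0 1;0 0 0.06 0 0 0 1'
python3 -m jog '0 0 0.003 0 0 0 1;0 0 0.005 0 0 0 1;0 0 0.005 0 0 0 1;0 0 0.005 0 0 0 1'
python3 plan.py 575.6,18.9,90.2,.2924
```

```text
t: 72.4
ee_pos: [575.5, 18.8, 90.3]
orientation: [-3.108, -0.458, 0.001]
ft_force: [-1.9, 0.2, -0.3]
width: 50.0
grasp_force: 30.0
t: 72.8
ee_pos: [575.6, 18.8, 90.3]
orientation: [-3.108, -0.458, 0.0]
ft_force: [-5.6, 0.0, 9.9]
width: 49.9
grasp_force: 30.0
at [575.6  18.8  90.3] yaw 0.2924 tilt [-0.0002  0.    ] w 49.9 f [-5.6  0.   9.9] t 72.8
575.6,18.9,90.2,.2924 shift [ 0.    -0.     0.001] turn [-0.  0.  0.]
```

Release, rise, move aside and verify.

```bash
python3 -m jog '0 0 -0.005 0 0 0 0.4;0 0 -0.005 0 0 0 0.2;0 0 -0.005 0 0 0 -0.1;0 0 -0.005 0 0 0 -1;0 0 -0.005 0 0 0 -1;0 0 -0.005 0 0 0 -1;0 0 -0.005 0 0 0 -1'
python3 -m jog '0 0 -0.1 0 0 0 -1;0 0 -0.25 0 0 0 -1;0 0 -0.45 0 0 0 -1;0 0 -0.65 0 0 0 -1;0 0 -0.85 0 0 0 -1;0 0 -0.95 0 0 0 -1;0 0 -0.95 0 0 0 -1;0 0 -0.95 0 0 0 -1' >/dev/null
python3 -m jog '-0.2 0.95 0 0 0 0 -1;-0.2 0.95 0 0 0 0 -1;-0.2 0.95 0 0 0 0 -1;-0.2 0.95 0 0 0 0 -1;-0.2 0.95 0 0 0 0 -1' >/dev/null
python3 -m jog '-0.5 0.95 0 0 0 0 -1;-0.5 0.95 0 0 0 0 -1;-0.5 0.95 0 0 0 0 -1;-0.5 0.95 0 0 0 0 -1;-0.5 0.95 0 0 0 0 -1;-0.5 0.95 0 0 0 0 -1;-0.5 0.95 0 0 0 0 -1'
python3 - <<'E'
from w import *
fit("jar",(645.6,-32.5,10,0),["scene","top"])
fit("bottle",(627,92,10,0),["scene","top"])
fit("canister",(575,18.7,10,.29),["scene","top"],True)
fit("weight",(521,303,65,0),["scene","top"])
a=cv2.cvtColor(get_image("scene"),cv2.COLOR_RGB2BGR);b=cv2.cvtColor(get_image("top"),cv2.COLOR_RGB2BGR)
cv2.imwrite("pics/f.png",cv2.resize(np.hstack([a,b]),(800,300)))
c=np.hstack([cv2.resize(cv2.imread("pics/top0.png")[140:228,195:300],(390,330)),cv2.resize(b[140:228,195:300],(390,330))])
cv2.imwrite("pics/fc.png",c)
E
```

```text
t: 73.5
ee_pos: [575.8, 18.8, 90.3]
orientation: [3.108, 0.458, 0.0]
ft_force: [-0.5, 0.2, 0.5]
width: 78.3
grasp_force: 0.0
t: 75.5
ee_pos: [551.1, -383.7, 278.9]
orientation: [-3.106, -0.458, 0.002]
ft_force: [-0.4, -0.1, -0.7]
width: 87.7
grasp_force: 0.0
jar ['scene'] [645.6 -32.5] 0.045
jar ['top'] [646.7 -32.4] 0.082
jar ['scene', 'top'] [645.9 -32.6] 0.13
bottle ['scene'] [625.4  91.2] 0.037
bottle ['top'] [627.5  91.9] 0.051
bottle ['scene', 'top'] [626.9  92.1] 0.117
canister ['top'] [575.3  19.5  30.3] 0.061
weight ['scene'] [518.3 301.7] 0.1
weight ['top'] [523.1 302.9] 0.052
weight ['scene', 'top'] [523.  303.5] 0.192
```

View pics/f.png

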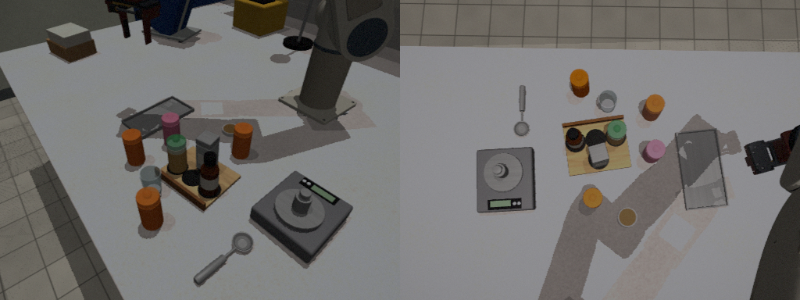

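View pics/fc.png

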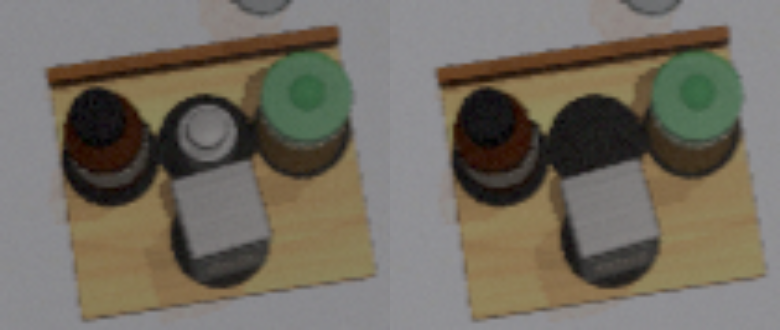

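The before and after crops match: jar (695,95), bottle (490,140) and canister (610,220) are back in place and upright. The weight is centred on the pan and the tray is empty. Handing in.

```bash
python3 -c "
from workcell import *
print(close_job())"
```

```text
the job is handed in; nothing more can be done
None
```

The job is done and handed in at about 76 s of the 144 s allowed: the weight stands in the middle of the pan, and the jar, canister and bottle are back upright on their starting spots, within about 1 mm by the camera fits.

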